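Hold the jade-green tumbler over the torch to look for cracks

TASK

Let me check the jade-green glass tumbler for hairline cracks by torchlight: first squeeze the torch's trigger all the way down against its grip and let it spring back, which switches the lamp on. Then lift the tumbler off its coaster and hold it upright and still in the beam, centred over the lens with its base about five centimetres above the glass, for at least three seconds, and finish with it still held there in the gripper. Keep the tumbler upright all the way, do not let it touch the torch, and leave the bull, the bell and the magnifying glass where they are.

Things in the scene. Friction and masses are not known exactly. Their poses are not given: they have to be found in the camera images.
- torch: Black pistol-grip torch, lens up in a charging dock (plate 100 mm wide, 14 mm thick) screwed to the table: fixed. Barrel 60 mm in diameter; round head 90 mm in diameter, rim 126 mm above the table. The grip sticks out level along the torch's -x to 151 mm from the barrel's axis, 30 mm wide, top 50 mm above the table. Origin: on the table under the barrel's axis; z up.
- lens (a point): Centre of the upper face of the torch's round glass lens (79 mm in diameter), 124 mm above the table, 2 mm below the rim around it. Axes as the torch's: z is up, the way the light shines.
- trigger_pad (a point): Where to press the trigger: middle of its upper face, 78 mm from the barrel's axis along the torch's -x, 75 mm above the table at rest, 12 mm lower when squeezed. The trigger is a grey lever above the grip, 22 mm wide, 60 mm long along the torch's x, hinged 36 mm from the barrel's axis, free end to -x.
- trigger (a joint): Angle of the trigger (rad): 0 released, 0.28 fully squeezed against its stop. A spring returns it; at the pad it takes about 2 N to start and 7 N to squeeze fully. It moves down towards the fixed grip, so it can be pressed from straight above.
- tumbler: Jade-green glass tumbler, open at the top, standing on the coaster: 95 mm high, slightly tapered, outer diameter 60 mm at the base, 63 mm at mid-height and 66 mm at the rim, wall 4 mm, about 0.17 to 0.34 kg. Can be gripped across its outside from above. Origin: centre of its underside; z is up its axis.
- coaster: Round cork coaster under the tumbler, 92 mm in diameter, 6 mm thick, stuck to the table. Origin: centre of its underside.
- bull: Cast-iron bull figurine on a small iron plate, about 120 mm long (along its x), 58 mm wide over the horns, 75 mm high. Leave it alone. Origin: centre of its underside.
- bell: Brass hand bell standing on its mouth (68 mm in diameter), with an upright dark wooden handle; 120 mm high. Leave it alone. Origin: centre of its underside.
- magnifier: Horn-handled magnifying glass lying flat, about 204 mm long (along its x), lens rim 84 mm in diameter at its +x end, 16 mm high. Leave it alone. Origin: on the table, 55 mm from the lens's centre towards the handle.
Things that resemble listed ones, but are neither listed nor needed, are in the scene too. There is more than one size of the torch; the one meant has the size given above. Several things look just like the coaster: the one meant starts farthest to the robot's left.

How it is judged:
On the way, in this order (a step that is already met when the one before it is completed fails the run):
1. the trigger is squeezed fully (past 0.22 of 0.28 rad) (value of joint trigger above 0.22 rad), for 0.1 s.
2. the trigger is let go and has sprung back (below 0.04 rad) (value of joint trigger below 0.04 rad), for 0.2 s.
3. the tumbler is lifted clear of its coaster, upright in the fingers (z of tumbler in the frame of coaster above 0.03 m and contact force between the fingers and tumbler above 1 N and angle between tumbler's own z axis and vertical below 0.2 rad), for 0.1 s.
4. the tumbler is held level and still over the lens for two seconds (horizontal distance between tumbler and lens below 0.02 m and z of tumbler in the frame of lens between 0.025 and 0.085 m and angle between tumbler's own z axis and vertical below 0.1 rad and linear speed of tumbler below 0.03 m/s and angular speed of tumbler below 0.25 rad/s and contact force between the fingers and tumbler above 1 N and contact force between tumbler and torch below 0.1 N and value of joint trigger below 0.04 rad), for 2 s.
At the end, for the whole second after the job is handed in: The gripper holds the tumbler over the torch: base within 20 mm of the lens axis, 25 to 85 mm above the lens, tilt under 0.1 rad, still (under 0.03 m/s, 0.25 rad/s), finger force over 1 N, not touching the torch; trigger released (below 0.04 rad) (all of step 4); the arm keeps its last pose, push and grip.
It fails at once if the bull is moved more than 30 mm (distance of bull from where it was at the start of the episode above 0.03 m).
It fails at once if the bell is moved more than 30 mm (distance of bell from where it was at the start of the episode above 0.03 m).
It fails at once if the magnifier is moved more than 30 mm (distance of magnifier from where it was at the start of the episode above 0.03 m).
It fails at once if the tumbler is tipped by more than 0.45 rad (angle between tumbler's own z axis and vertical above 0.45 rad).
It fails at once if the tumbler knocks against the torch (over 1 N) (contact force between tumbler and torch above 1 N).
It also fails if it takes over 58 s, if anything falls off the work surface, if the arm or the gripper's body presses on something with over 40 N, if the wrist force passes 120 N, or if a joint passes its speed limit or range.

ROBOT

A 7-joint arm with a two-finger parallel gripper is mounted at the origin on the work surface. World frame = base frame: x ahead of the robot, y to its left, z up, the work surface at z = 0. Lengths are in m, angles in rad, forces in N, time in s.
With the tool pointing down it reaches from about 0.425 to 1.025 m from the base axis. Payload 9.4 kg.
Tool frame: the origin (TCP) lies at the very end of the fingers, on their centre line; the grasp point (between the pads) lies 19 mm behind it; z points along the fingers, y is the line along which they close (so a half turn about z gives the same grasp; the last joint's range is limited). The gripper opens to 93 mm and grips with 3 to 60 N. Pads are 15 mm wide; open, the fingers measure 128 mm over their backs; the gripper's body (75 mm by 188 mm) begins 65 mm behind the grasp point.
Start: joints at [1.212, 0.599, -0.003, 1.599, 0.002, 0.943, -0.08], TCP at [0.202, -0.696, 0.219] pointing down, gripper open.
Joint ranges: [-2.57, 2.57], [-0.35, 1.97], [-1.29, 1.29], [0.11, 2.56], [-1.05, 4.19], [0.11, 1.86], [-2.63, 2.63]. Speed limits (rad/s): [2.22, 2.22, 3.01, 3.01, 3.14, 3.14, 3.14].

INTERFACE

Orientations are given as a rotation vector (axis times angle).
In Python, from station import manip, viewer gives the robot as it stands. The module is installed in compiled form; this text tells all that it offers.
- The arm moves only by the tool drive_tool, never from a script. Its argument "moves" is a list of rows, each an object of numbers: "dx", "dy", "dz": the shift along the tool's x, y, z in units of 2.5 cm (1.0 is 2.5 cm); "rx", "ry", "rz": the turn, a rotation vector about the tool's x, y, z in units of pi rad (1.0 is pi rad). In form: [{"dx": .., "dy": .., "dz": .., "rx": .., "ry": .., "rz": ..}, ...]. A call has 1 to 12 rows; each row shifts and turns the commanded pose from where the row before left it, along the tool's axes as they then stand; what a row does not reach is not made up. A row lasts 1/12 s, in which the tool goes at most 41.7 mm and 7.16 degrees, less where a joint would pass 70% of its speed; a pose out of reach is approached as far as the arm can. A call with a number of a shift or a turn outside -1 to 1 is refused whole. A call with a gripper value outside its range is refused whole. "gripper" is the finger opening in mm, from 0 to 93, set as the call begins (left out, the last holds). The fingers move at their own pace and stop on an object; "squeeze" is the grip in N (left out, the last holds). Time passes only in rows, so rows that do not move let the fingers close. It gives the time, the measured TCP pose, the force, the opening and the grip force at its end, in the units of the state.
- manip.read_state(): the state, without advancing time (a new reading comes with each control period).
- viewer.capture(name): name is "side" or "top"; returns a dict with "img" (400x640x3 uint8, red, green, blue), "intrinsics" (3x3 intrinsics, pixels), "world_from_camera" (4x4, takes a point from camera to world coordinates). Camera axes: x right, y down, z forward; pixel columns grow to the right and rows downward; lengths in m; the calibration is good to about 2 mm. A picture is of the moment at which its call begins. There is no depth.
- manip.sign_off(): hands the job in; it is judged then, once.
The state is a dict: "clock": time; "qpos": joint angles; "qd": joint speeds; "effort": joint torques, N m; "eef_pos": TCP position; "eef_rot": TCP orientation; "force": force on the tool from outside, world axes, zero at the start; "wrist_torque": the same for the moment, N m; "width": opening from 0.0 (shut) to 1.0 (fully open); "gripper_force": force on a finger pad.
Only numpy, scipy, OpenCV 4.12 (cv2) and the standard library are available. Lean on these libraries where they do the work, as an engineer would, in place of code of your own. Each camera call takes 0.05 s, during which the arm holds its last target. There are 200 camera calls.

## Working session

There is one attempt and no reset: what is moved stays moved. The work goes in short steps, Python scripts to look and compute and a tool call to move; the robot and the scene stay as the last step left them, time stands still between calls to the robot, and variables do not carry over. Pictures are saved under pics/ and viewed, at most 10 in all, crops included, and the job is handed in when it is done.

Besides the shell and the picture viewer there is one more tool, called after "Emit:" as name(argument=value, ...), one argument or row to a line, values as JSON. drive_tool: Moves the arm, as the interface text tells. Shifts and turns lie within -1 to 1; 1 stands for 2.5 cm of shift or pi rad of turn. Its arguments: {"type":"object","properties":{"moves":{"type":"array"},"gripper":{"type":"number"},"squeeze":{"type":"number"}},"required":["moves"]}

```bash
mkdir -p pics
cat > h.py <<'E'
import numpy as np, cv2, pickle
from station import manip, viewer
def snap(n):
    c={}
    for k in ("side","top"):
        d=viewer.capture(k); c[k]=d; cv2.imwrite(f"pics/{n}_{k}.png",d["img"][:,:,::-1])
    pickle.dump(c,open(f"{n}.pkl","wb")); return c
def ray(d,u,v):
    T=np.array(d["world_from_camera"]); r=T[:3,:3]@np.linalg.solve(np.array(d["intrinsics"]),[u,v,1.]); return T[:3,3],r/np.linalg.norm(r)
def atz(d,u,v,z):
    o,r=ray(d,u,v); return o+r*(z-o[2])/r[2]
def tri(rs):
    A=0;b=0
    for o,r in rs:
        P=np.eye(3)-np.outer(r,r); A=A+P; b=b+P@o
    x=np.linalg.solve(A,b); return x,[float(np.linalg.norm((np.eye(3)-np.outer(r,r))@(x-o))) for o,r in rs]
def proj(d,p):
    T=np.array(d["world_from_camera"]); c=T[:3,:3].T@(np.array(p)-T[:3,3]); q=np.array(d["intrinsics"])@c; return q[:2]/q[2]
E
python3 - <<'E'
from h import *
c=snap("a")
for k in c: print(k,np.round(c[k]["world_from_camera"],3).tolist(),np.round(c[k]["intrinsics"],1).tolist())
s=manip.read_state(); print(s)
E
```

```text
side [[0.996, -0.049, 0.075, 0.431], [-0.089, -0.666, 0.741, -0.628], [0.013, -0.745, -0.667, 0.65], [0.0, 0.0, 0.0, 1.0]] [[379.5, 0.0, 314.4], [0.0, 379.5, 199.6], [0.0, 0.0, 1.0]]
top [[-0.009, -0.995, 0.102, 0.427], [-1.0, 0.008, -0.009, 0.007], [0.008, -0.103, -0.995, 0.837], [0.0, 0.0, 0.0, 1.0]] [[365.3, 0.0, 325.3], [0.0, 365.3, 204.0], [0.0, 0.0, 1.0]]
{'clock': 0.1, 'qpos': array([ 1.21230425,  0.60006121, -0.00251421,  1.60001636,  0.00181021,
        0.94287937, -0.0797904 ]), 'qd': array([ 9.65187802e-04, -6.80126505e-04,  7.87347698e-04,  4.70855293e-04,
       -6.87571287e-06, -1.18648391e-03,  1.14257177e-03]), 'effort': array([ 6.01697931e-03, -7.66548085e+01,  1.50248397e+00, -2.52935296e+01,
       -5.22910408e-02,  1.35968771e-02,  9.83343762e-05]), 'eef_pos': array([ 0.20145949, -0.69601885,  0.21784709]), 'eef_rot': array([-3.10914378e+00, -4.41067272e-01,  5.35175448e-04]), 'force': array([-0.53960398, -0.74728012,  0.36501541]), 'wrist_torque': array([-0.02721532,  0.00499655,  0.02993504]), 'gripper_force': 0.0, 'width': 0.995504021181325}
```

View pics/a_top.png

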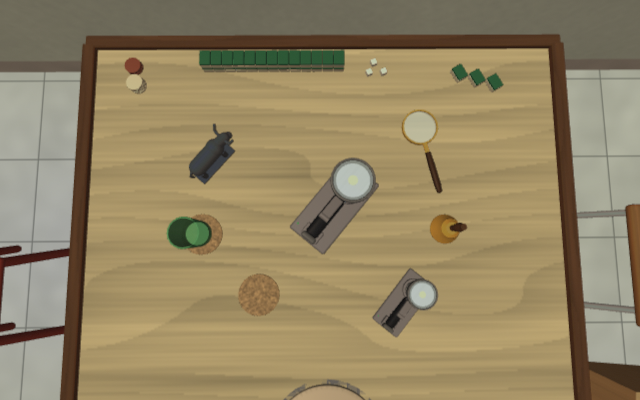

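View pics/a_side.png

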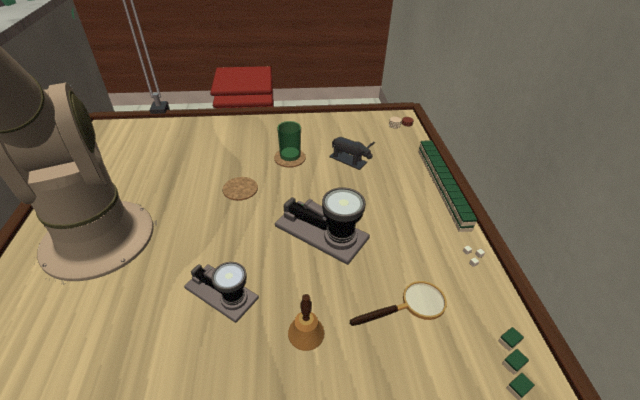

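Top view: large torch with its lens at (352,180), small torch with its lens at (421,295). Tumbler with rim at (185,232) on a coaster at (203,234); the other coaster is at (259,294). The coaster at (203,234) is the one meant because it is farthest left (+y is image left). The larger torch should fit the 90 mm head, which I'll check by measurement. An enlarged crop comes next.

Run:
```python
from h import *
c=pickle.load(open("a.pkl","rb"))
t=c["top"]["img"][:,:,::-1]; s=c["side"]["img"][:,:,::-1]
A=cv2.resize(t[140:270,280:390],None,fx=3.6,fy=3.6,interpolation=cv2.INTER_CUBIC)[:468,:396]
B=cv2.resize(s[110:270,265:385],None,fx=2.925,fy=2.925,interpolation=cv2.INTER_CUBIC)[:468]
cv2.imwrite("pics/crop1.png",np.hstack([A,B]))
print(A.shape,B.shape)
for n,T,S in (("large",(353,180),(343.5,204)),("small",(422,294),(229.5,276))):
    print(n,tri([ray(c["top"],*T),ray(c["side"],*S)]))
# tumbler green mask
for k in c:
    im=c[k]["img"].astype(int); m=((im[:,:,1]>im[:,:,0]+25)&(im[:,:,1]>im[:,:,2]+12)).astype(np.uint8)
    n,l,st,ce=cv2.connectedComponentsWithStats(m)
    for i in range(1,n):
        if st[i,4]>150: print(k,st[i],ce[i])
```

```text
(468, 396, 3) (468, 351, 3)
large (array([ 0.54955709, -0.0551461 ,  0.11713689]), [0.0006878410238105217, 0.0006878410238105909])
small (array([ 0.32080248, -0.19437997,  0.08198164]), [0.0012657451958976596, 0.0012657451958974905])
side [281 122  19  37 402] [290.4278607  143.50746269]
side [422 141  55  80 996] [448.93172691 182.31024096]
side [502 328  21  18 208] [511.97596154 336.69711538]
side [506 350  22  20 240] [516.53333333 359.47083333]
side [510 374  24  22 281] [521.53024911 384.41281139]
top [ 199   51  112   14 1509] [254.68124586  57.40689198]
top [323  51  21  13 266] [333.          57.03383459]
top [167 217  42  32 581] [192.51290878 232.80378657]
```

View pics/crop1.png

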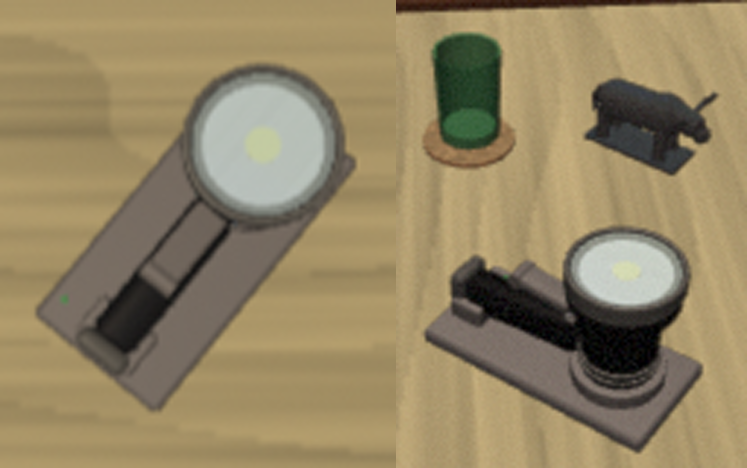

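The crop shows the large torch (head at top px (353,180), trigger and grip towards (310,237)), matching the 90 mm head. The tumbler stands on the left coaster. Next I refine the positions.

Run:
```python
from h import *
from scipy.optimize import least_squares
c=pickle.load(open("a.pkl","rb")); t,s=c["top"],c["side"]
L,_=tri([ray(t,353.1,180.4),ray(s,343.6,202.3)]);print("lens",L,_)
# lens bright disc by threshold
for k,(u,v) in (("top",(353,180)),("side",(343,203))):
    im=c[k]["img"]; g=im.min(axis=2); w=np.zeros_like(g); w[v-35:v+35,u-30:u+30]=1
    m=((g>120)&(w>0)).astype(np.uint8); n,l,st,ce=cv2.connectedComponentsWithStats(m); i=1+np.argmax(st[1:,4]); print(k,st[i],ce[i]); c[k+"e"]=ce[i]
L,r=tri([ray(t,*c["tope"]),ray(s,*c["sidee"])]);print("lens2",L,r, "atz top",atz(t,*c["tope"],.124),"side",atz(s,*c["sidee"],.124))
a,b,f=[atz(t,280+x/3.6,140+y/3.6,.014) for x,y in((38,312),(157,410),(355,160))]
print("plate",a,b,f,"w",np.linalg.norm(a-b)); 
C=L.copy()
for n,d in(("edge",f-b),("perp",np.array([-(a-b)[1],(a-b)[0],0])),("mid",L-(a+b)/2)): print(n,np.degrees(np.arctan2(d[1],d[0])))
g=atz(t,280+105/3.6,140+350/3.6,.05);d=L-g;print("gripend",g,np.degrees(np.arctan2(d[1],d[0])),np.hypot(*d[:2]))
print("rim",tri([ray(t,183.5,232.5),ray(s,289.6,126.4)])); print("base",tri([ray(t,197.5,233),ray(s,290.3,153.4)]))
print("coaster",atz(t,203,234.5,.006),atz(s,290.3,157.5,.006))
# silhouette
def outl(p,z):return [[p[0]+r*np.cos(q),p[1]+r*np.sin(q),z+h] for h,r in((0,.03),(.095,.033)) for q in np.linspace(0,6.28,60)]
obs=[]
def bb(k,p,z): q=np.array([proj(c[k],x) for x in outl(p,z)]); return np.r_[q.min(0),q.max(0)]
O={}
for k,(u0,u1,v0,v1) in (("top",(150,225,205,260)),("side",(270,310,112,162))):
    im=c[k]["img"].astype(int); m=(im[:,:,1]>im[:,:,0]+12); m=m[v0:v1,u0:u1]; y,x=np.nonzero(m); O[k]=np.array([x.min()+u0-.5,y.min()+v0-.5,x.max()+u0+.5,y.max()+v0+.5]); print(k,O[k])
r=least_squares(lambda p:np.r_[bb("top",p,p[2])-O["top"],bb("side",p,p[2])-O["side"]],[.45,.25,.006],diff_step=1e-3,loss="soft_l1");print(r.x,r.fun)
for n,uv,z in(("bell",(445,229),.05),("bull",(211,155),.04)):print(n,atz(t,*uv,z))
```

```text
lens [ 0.54874184 -0.0549883   0.12168253] [0.0014369738308851413, 0.0014369738308849687]
top [ 334  161   38   38 1142] [352.63922942 179.63747811]
side [325 190  38  25 731] [343.32694938 201.85088919]
lens2 [ 0.54923348 -0.05399546  0.12218755] [0.0004894852029326752, 0.0004894852029327349] atz top [ 0.54842875 -0.05381183  0.124     ] side [ 0.54932712 -0.05590015  0.124     ]
plate [0.46112115 0.07827246 0.014     ] [0.39977657 0.00442574 0.014     ] [ 0.55564265 -0.12224997  0.014     ] w 0.09600258143324225
edge -39.10150236451275
perp 140.28353997432484
mid -38.752882012139786
gripend [0.43668056 0.03522911 0.05      ] -38.40507124769026 0.14362862933339735
rim (array([0.44952079, 0.28440123, 0.10266498]), [0.0019623712751888284, 0.0019623712751888067])
base (array([0.44981626, 0.28778681, 0.01051804]), [0.0010619166231769744, 0.0010619166231770126])
coaster [0.44538544 0.27682009 0.006     ] [0.45016151 0.27371148 0.006     ]
top [166.5 216.5 210.5 248.5]
side [277.5 120.5 300.5 160.5]
[0.44857188 0.28846388 0.00484368] [-1.00147436 -0.86625333  0.81057981  0.09158209 -0.97014927 -0.04757183
 -0.03575209  0.46287779]
bell [ 0.45186046 -0.25763006  0.05      ]
bull [0.62033864 0.25258735 0.04      ]
```

Checks: lens triangulates at (0.549, -0.0545) with z 0.122 (given 0.124). Torch +x yaw is about -39°, so the pad is at about (0.488, -0.005). Tumbler is at (0.449, 0.287) with its base near 0.005. All of these are in reach.

Emit:
drive_tool(
  moves=[
    {"dx": 0.78, "dy": -0.97},
    {"dx": 0.78, "dy": -0.97},
    {"dx": 0.78, "dy": -0.97},
    {"dx": 0.78, "dy": -0.97},
    {"dx": 0.78, "dy": -0.97},
    {"dx": 0.78, "dy": -0.97},
    {"dx": 0.78, "dy": -0.97},
    {"dx": 0.78, "dy": -0.97},
    {"dx": 0.78, "dy": -0.97},
    {"dx": 0.78, "dy": -0.97},
    {"dx": 0.78, "dy": -0.97},
    {"dx": 0.78, "dy": -0.97},
  ],
  gripper=0,
  squeeze=20,
)

```text
schema error: expected keys dx, dy, dz, rx, ry, rz
```

Emit:
drive_tool(
  moves=[
    {"dx": 0.78, "dy": -0.97},
    {"dx": 0.78, "dy": -0.97},
    {"dx": 0.78, "dy": -0.97},
    {"dx": 0.78, "dy": -0.97},
    {"dx": 0.78, "dy": -0.97},
    {"dx": 0.78, "dy": -0.97},
    {"dx": 0.78, "dy": -0.97},
    {"dx": 0.78, "dy": -0.97},
    {"dx": 0.78, "dy": -0.97},
    {"dx": 0.78, "dy": -0.97},
    {"dx": 0.78, "dy": -0.97},
    {"dx": 0.78, "dy": -0.97},
  ],
)

```text
schema error: expected keys dx, dy, dz, rx, ry, rz
```

Emit:
drive_tool(
  moves=[
    {"rz": -0.036},
    {"rz": -0.036},
    {"rz": -0.036},
    {"rz": -0.036},
    {"rz": -0.036},
    {"rz": -0.036},
    {"rz": -0.036},
    {"rz": -0.036},
    {"rz": -0.036},
    {"rz": -0.036},
    {"rz": -0.036},
    {"rz": -0.036},
  ],
)

```text
schema error: expected keys dx, dy, dz, rx, ry, rz
```

Emit:
drive_tool(
  moves=[
    {"rz": -0.036},
    {"rz": -0.036},
    {"rz": -0.036},
    {"rz": -0.036},
    {"rz": -0.036},
    {"rz": -0.036},
    {"rz": -0.036},
    {},
    {},
  ],
)

```text
schema error: expected keys dx, dy, dz, rx, ry, rz
```

```bash
cat >> h.py <<'E'
from scipy.spatial.transform import Rotation as Ro
def go(p,yaw=141):
    s=manip.read_state(); R=Ro.from_rotvec(s["eef_rot"]).as_matrix()
    print("t",s["clock"],"pos",np.round(s["eef_pos"],4),"yaw",np.degrees(np.arctan2(R[1,0],R[0,0])).round(2),"z",R[:,2].round(4),"F",np.round(s["force"],1),"q7",s["qpos"][6].round(2))
    print("units",np.round(R.T@(np.array(p)-s["eef_pos"])/.025,3),"rz units (sum)",-((yaw-np.degrees(np.arctan2(R[1,0],R[0,0]))))/180)
E
python3 - <<'E'
from h import *
go([.488,-.0054,.1])
snap("b")
E
```

```text
t 0.1 pos [ 0.2015 -0.696   0.2178] yaw 16.15 z [-5.0e-04  1.3e-03 -1.0e+00] F [-0.5 -0.7  0.4] q7 -0.08
units [ 18.693 -23.341   4.743] rz units (sum) -0.6936201913578792
```

All six keys are needed in every row, so nothing has moved yet. I'll resend the moves in full form.

Emit:
drive_tool(
  moves=[
    {"dx": 0.78, "dy": -0.97, "dz": 0, "rx": 0, "ry": 0, "rz": 0},
    {"dx": 0.78, "dy": -0.97, "dz": 0, "rx": 0, "ry": 0, "rz": 0},
    {"dx": 0.78, "dy": -0.97, "dz": 0, "rx": 0, "ry": 0, "rz": 0},
    {"dx": 0.78, "dy": -0.97, "dz": 0, "rx": 0, "ry": 0, "rz": 0},
    {"dx": 0.78, "dy": -0.97, "dz": 0, "rx": 0, "ry": 0, "rz": 0},
    {"dx": 0.78, "dy": -0.97, "dz": 0, "rx": 0, "ry": 0, "rz": 0},
    {"dx": 0.78, "dy": -0.97, "dz": 0, "rx": 0, "ry": 0, "rz": 0},
    {"dx": 0.78, "dy": -0.97, "dz": 0, "rx": 0, "ry": 0, "rz": 0},
    {"dx": 0.78, "dy": -0.97, "dz": 0, "rx": 0, "ry": 0, "rz": 0},
    {"dx": 0.78, "dy": -0.97, "dz": 0, "rx": 0, "ry": 0, "rz": 0},
    {"dx": 0.78, "dy": -0.97, "dz": 0, "rx": 0, "ry": 0, "rz": 0},
    {"dx": 0.78, "dy": -0.97, "dz": 0, "rx": 0, "ry": 0, "rz": 0},
  ],
  gripper=0,
  squeeze=20,
)

```text
clock: 1.2
eef_pos: [0.3457, -0.3504, 0.2187]
eef_rot: [3.11, 0.441, 0.0]
force: [-0.3, -0.0, 0.4]
width: 0.185
gripper_force: 0.0
```

Emit:
drive_tool(
  moves=[
    {"dx": 0.78, "dy": -0.97, "dz": 0, "rx": 0, "ry": 0, "rz": 0},
    {"dx": 0.78, "dy": -0.97, "dz": 0, "rx": 0, "ry": 0, "rz": 0},
    {"dx": 0.78, "dy": -0.97, "dz": 0, "rx": 0, "ry": 0, "rz": 0},
    {"dx": 0.78, "dy": -0.97, "dz": 0, "rx": 0, "ry": 0, "rz": 0},
    {"dx": 0.78, "dy": -0.97, "dz": 0, "rx": 0, "ry": 0, "rz": 0},
    {"dx": 0.78, "dy": -0.97, "dz": 0, "rx": 0, "ry": 0, "rz": 0},
    {"dx": 0.78, "dy": -0.97, "dz": 0, "rx": 0, "ry": 0, "rz": 0},
    {"dx": 0.78, "dy": -0.97, "dz": 0, "rx": 0, "ry": 0, "rz": 0},
    {"dx": 0.78, "dy": -0.97, "dz": 0, "rx": 0, "ry": 0, "rz": 0},
    {"dx": 0.78, "dy": -0.97, "dz": 0, "rx": 0, "ry": 0, "rz": 0},
    {"dx": 0.78, "dy": -0.97, "dz": 0, "rx": 0, "ry": 0, "rz": 0},
    {"dx": 0.78, "dy": -0.97, "dz": 0, "rx": 0, "ry": 0, "rz": 0},
  ],
)

```text
clock: 2.2
eef_pos: [0.4896, -0.0057, 0.2187]
eef_rot: [3.11, 0.441, 0.0]
force: [-0.1, -0.2, 0.6]
width: 0.006
gripper_force: 0.0
```

Emit:
drive_tool(
  moves=[
    {"dx": 0, "dy": 0, "dz": 0, "rx": 0, "ry": 0, "rz": -0.036},
    {"dx": 0, "dy": 0, "dz": 0, "rx": 0, "ry": 0, "rz": -0.036},
    {"dx": 0, "dy": 0, "dz": 0, "rx": 0, "ry": 0, "rz": -0.036},
    {"dx": 0, "dy": 0, "dz": 0, "rx": 0, "ry": 0, "rz": -0.036},
    {"dx": 0, "dy": 0, "dz": 0, "rx": 0, "ry": 0, "rz": -0.036},
    {"dx": 0, "dy": 0, "dz": 0, "rx": 0, "ry": 0, "rz": -0.036},
    {"dx": 0, "dy": 0, "dz": 0, "rx": 0, "ry": 0, "rz": -0.036},
    {"dx": 0, "dy": 0, "dz": 0, "rx": 0, "ry": 0, "rz": -0.036},
    {"dx": 0, "dy": 0, "dz": 0, "rx": 0, "ry": 0, "rz": -0.036},
    {"dx": 0, "dy": 0, "dz": 0, "rx": 0, "ry": 0, "rz": -0.036},
  ],
)

```text
clock: 3.03
eef_pos: [0.4892, -0.0073, 0.2186]
eef_rot: [2.384, 2.046, -0.0]
force: [0.1, 0.2, -0.7]
width: 0.002
gripper_force: 0.0
```

Emit:
drive_tool(
  moves=[
    {"dx": 0, "dy": 0, "dz": 0, "rx": 0, "ry": 0, "rz": -0.036},
    {"dx": 0, "dy": 0, "dz": 0, "rx": 0, "ry": 0, "rz": -0.036},
    {"dx": 0, "dy": 0, "dz": 0, "rx": 0, "ry": 0, "rz": -0.036},
    {"dx": 0, "dy": 0, "dz": 0, "rx": 0, "ry": 0, "rz": -0.036},
    {"dx": 0, "dy": 0, "dz": 0, "rx": 0, "ry": 0, "rz": -0.036},
    {"dx": 0, "dy": 0, "dz": 0, "rx": 0, "ry": 0, "rz": -0.036},
    {"dx": 0, "dy": 0, "dz": 0, "rx": 0, "ry": 0, "rz": -0.036},
    {"dx": 0, "dy": 0, "dz": 0, "rx": 0, "ry": 0, "rz": -0.036},
    {"dx": 0, "dy": 0, "dz": 0, "rx": 0, "ry": 0, "rz": -0.036},
    {"dx": 0, "dy": 0, "dz": 0, "rx": 0, "ry": 0, "rz": 0},
    {"dx": 0, "dy": 0, "dz": 0, "rx": 0, "ry": 0, "rz": 0},
  ],
)

```text
clock: 3.95
eef_pos: [0.4892, -0.0074, 0.2185]
eef_rot: [-1.099, -2.943, -0.0]
force: [-0.1, 0.1, 0.0]
width: 0.005
gripper_force: 0.0
```

Run:
```python
from h import *
go([.488,-.0054,.1])
snap("b")
```

```text
t 3.95 pos [ 0.4892 -0.0074  0.2185] yaw 139.05 z [-2.e-04  3.e-04 -1.e+00] F [-0.1  0.1  0. ] q7 0.36
units [0.089 0.028 4.74 ] rz units (sum) -0.010854725412815153
```

Emit:
drive_tool(
  moves=[
    {"dx": 0.09, "dy": 0.03, "dz": 0.9, "rx": 0, "ry": 0, "rz": -0.011},
    {"dx": 0, "dy": 0, "dz": 0.9, "rx": 0, "ry": 0, "rz": 0},
    {"dx": 0, "dy": 0, "dz": 0.9, "rx": 0, "ry": 0, "rz": 0},
    {"dx": 0, "dy": 0, "dz": 0.9, "rx": 0, "ry": 0, "rz": 0},
    {"dx": 0, "dy": 0, "dz": 0.9, "rx": 0, "ry": 0, "rz": 0},
    {"dx": 0, "dy": 0, "dz": 0.2, "rx": 0, "ry": 0, "rz": 0},
    {"dx": 0, "dy": 0, "dz": 0, "rx": 0, "ry": 0, "rz": 0},
  ],
)

```text
clock: 4.63
eef_pos: [0.4873, -0.0049, 0.1001]
eef_rot: [-1.042, -2.961, 0.002]
force: [0.0, 0.1, 0.5]
width: 0.008
gripper_force: 0.0
```

Run:
```python
from h import *
go([.488,-.0054,.063])
c=snap("c"); s=c["side"]["img"][:,:,::-1]
cv2.imwrite("pics/crop2.png",cv2.resize(s[90:290,220:420],None,fx=2.9,fy=2.9,interpolation=cv2.INTER_CUBIC))
```

```text
t 4.6333 pos [ 0.4873 -0.0049  0.1001] yaw 141.21 z [-2.7e-03 -3.0e-04 -1.0e+00] F [0.  0.1 0.5] q7 0.17
units [-0.036  0.005  1.485] rz units (sum) 0.0011699762675602995
```

View pics/crop2.png

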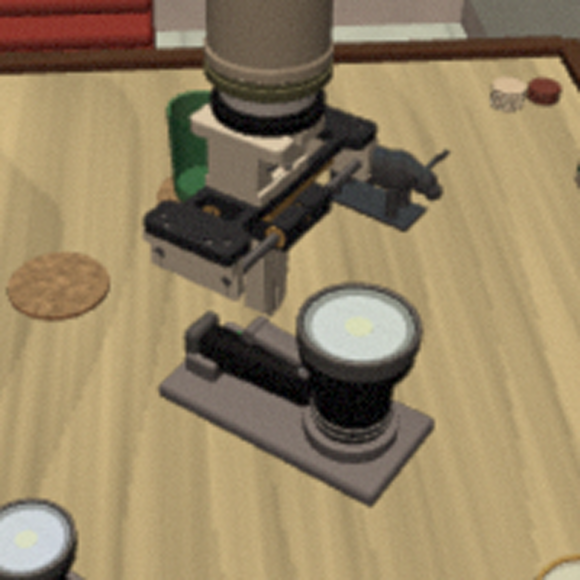

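The closed fingertips at crop (262,310) sit right above the trigger at (262,330), clear of the head. Pressing down now.

Emit:
drive_tool(
  moves=[
    {"dx": 0, "dy": 0, "dz": 0.3, "rx": 0, "ry": 0, "rz": 0},
    {"dx": 0, "dy": 0, "dz": 0.3, "rx": 0, "ry": 0, "rz": 0},
    {"dx": 0, "dy": 0, "dz": 0.3, "rx": 0, "ry": 0, "rz": 0},
    {"dx": 0, "dy": 0, "dz": 0.2, "rx": 0, "ry": 0, "rz": 0},
    {"dx": 0, "dy": 0, "dz": 0.2, "rx": 0, "ry": 0, "rz": 0},
    {"dx": 0, "dy": 0, "dz": 0.1, "rx": 0, "ry": 0, "rz": 0},
    {"dx": 0, "dy": 0, "dz": 0.06, "rx": 0, "ry": 0, "rz": 0},
    {"dx": 0, "dy": 0, "dz": 0, "rx": 0, "ry": 0, "rz": 0},
    {"dx": 0, "dy": 0, "dz": 0, "rx": 0, "ry": 0, "rz": 0},
  ],
)

```text
clock: 5.48
eef_pos: [0.488, -0.005, 0.0646]
eef_rot: [-1.042, -2.964, 0.0]
force: [-1.8, 0.8, 7.8]
width: 0.006
gripper_force: 4.1
```

Emit:
drive_tool(
  moves=[
    {"dx": 0, "dy": 0, "dz": 0.06, "rx": 0, "ry": 0, "rz": 0},
    {"dx": 0, "dy": 0, "dz": 0.05, "rx": 0, "ry": 0, "rz": 0},
    {"dx": 0, "dy": 0, "dz": 0, "rx": 0, "ry": 0, "rz": 0},
    {"dx": 0, "dy": 0, "dz": 0, "rx": 0, "ry": 0, "rz": 0},
    {"dx": 0, "dy": 0, "dz": 0, "rx": 0, "ry": 0, "rz": 0},
  ],
)

```text
clock: 5.9
eef_pos: [0.4881, -0.005, 0.0633]
eef_rot: [1.041, 2.962, -0.001]
force: [-6.5, 0.2, 29.9]
width: 0.008
gripper_force: 15.1
```

Force jumped to 30 N at z 0.063, so the trigger is on its stop. Releasing.

Emit:
drive_tool(
  moves=[
    {"dx": 0, "dy": 0, "dz": -0.5, "rx": 0, "ry": 0, "rz": 0},
    {"dx": 0, "dy": 0, "dz": -1, "rx": 0, "ry": 0, "rz": 0},
    {"dx": 0, "dy": 0, "dz": -1, "rx": 0, "ry": 0, "rz": 0},
    {"dx": 0, "dy": 0, "dz": -1, "rx": 0, "ry": 0, "rz": 0},
    {"dx": 0, "dy": 0, "dz": -1, "rx": 0, "ry": 0, "rz": 0},
    {"dx": 0, "dy": 0, "dz": -1, "rx": 0, "ry": 0, "rz": 0},
    {"dx": 0, "dy": 0, "dz": 0, "rx": 0, "ry": 0, "rz": 0},
    {"dx": 0, "dy": 0, "dz": 0, "rx": 0, "ry": 0, "rz": 0},
  ],
  gripper=93,
)

```text
clock: 6.57
eef_pos: [0.4887, -0.0056, 0.2002]
eef_rot: [1.043, 2.961, 0.0]
force: [-0.6, -0.2, -1.0]
width: 0.531
gripper_force: 0.0
```

Run:
```python
from h import *
go([.449,.287,.2])
c=snap("d"); A=[cv2.resize(c[k]["img"][v:v+130,u:u+120,::-1],None,fx=3,fy=3,interpolation=cv2.INTER_CUBIC) for k,u,v in (("top",280,140),("side",265,160))]
cv2.imwrite("pics/crop3.png",np.hstack(A))
```

```text
t 6.5667 pos [ 0.4887 -0.0056  0.2002] yaw 141.19 z [ 2.5e-03 -6.0e-04 -1.0e+00] F [-0.6 -0.2 -1. ] q7 0.35
units [ 8.571e+00  8.124e+00 -4.000e-03] rz units (sum) 0.001083211289186339
```

View pics/crop3.png

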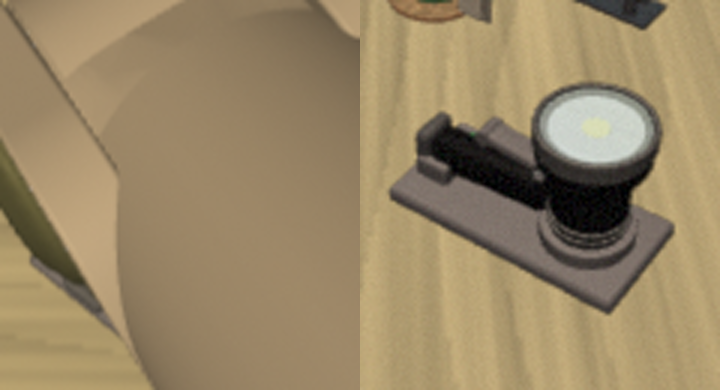

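The trigger is back up. Moving above the tumbler.

Emit:
drive_tool(
  moves=[
    {"dx": 0.86, "dy": 0.81, "dz": 0, "rx": 0, "ry": 0, "rz": 0},
    {"dx": 0.86, "dy": 0.81, "dz": 0, "rx": 0, "ry": 0, "rz": 0},
    {"dx": 0.86, "dy": 0.81, "dz": 0, "rx": 0, "ry": 0, "rz": 0},
    {"dx": 0.86, "dy": 0.81, "dz": 0, "rx": 0, "ry": 0, "rz": 0},
    {"dx": 0.86, "dy": 0.81, "dz": 0, "rx": 0, "ry": 0, "rz": 0},
    {"dx": 0.86, "dy": 0.81, "dz": 0, "rx": 0, "ry": 0, "rz": 0},
    {"dx": 0.86, "dy": 0.81, "dz": 0, "rx": 0, "ry": 0, "rz": 0},
    {"dx": 0.86, "dy": 0.81, "dz": 0, "rx": 0, "ry": 0, "rz": 0},
    {"dx": 0.86, "dy": 0.81, "dz": 0, "rx": 0, "ry": 0, "rz": 0},
    {"dx": 0.86, "dy": 0.81, "dz": 0, "rx": 0, "ry": 0, "rz": 0},
    {"dx": 0, "dy": 0, "dz": 0, "rx": 0, "ry": 0, "rz": 0},
    {"dx": 0, "dy": 0, "dz": 0, "rx": 0, "ry": 0, "rz": 0},
  ],
)

```text
clock: 7.67
eef_pos: [0.446, 0.2888, 0.198]
eef_rot: [-1.036, -2.964, 0.002]
force: [-0.1, -0.8, -0.6]
width: 0.999
gripper_force: 0.0
```

Emit:
drive_tool(
  moves=[
    {"dx": 0, "dy": 0, "dz": 0.8, "rx": 0, "ry": 0, "rz": 0},
    {"dx": 0, "dy": 0, "dz": 0.8, "rx": 0, "ry": 0, "rz": 0},
    {"dx": 0, "dy": 0, "dz": 0.8, "rx": 0, "ry": 0, "rz": 0},
    {"dx": 0, "dy": 0, "dz": 0.8, "rx": 0, "ry": 0, "rz": 0},
    {"dx": 0, "dy": 0, "dz": 0, "rx": 0, "ry": 0, "rz": 0},
    {"dx": 0, "dy": 0, "dz": 0, "rx": 0, "ry": 0, "rz": 0},
  ],
)

```text
clock: 8.17
eef_pos: [0.4466, 0.2857, 0.1182]
eef_rot: [-1.043, -2.962, 0.005]
force: [0.0, -0.2, 0.6]
width: 0.998
gripper_force: 0.0
```

Run:
```python
from h import *
go([.449,.287,.047])
c=snap("e"); A=[cv2.resize(c[k]["img"][v:v+130,u:u+120,::-1],None,fx=3,fy=3,interpolation=cv2.INTER_CUBIC) for k,u,v in (("top",130,170),("side",230,70))]
cv2.imwrite("pics/crop4.png",np.hstack(A))
```

```text
t 8.1667 pos [0.4466 0.2857 0.1182] yaw 141.21 z [-0.0028 -0.0024 -1.    ] F [ 0.  -0.2  0.6] q7 -0.35
units [-0.045  0.11   2.849] rz units (sum) 0.0011912740982233396
```

View pics/crop4.png

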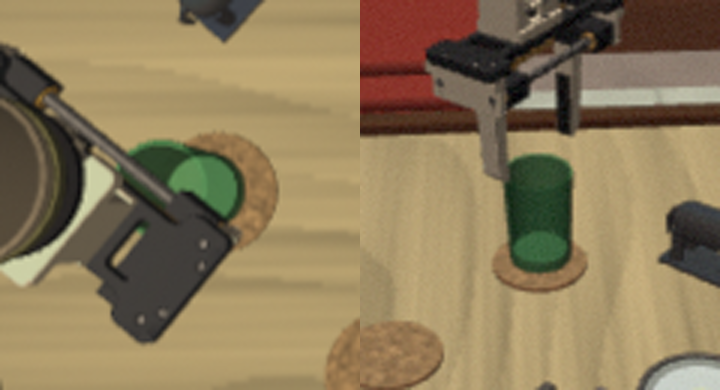

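The fingers straddle the tumbler: tips at side px (276,130) and (299,114), rim centre near (290,125). A quick alignment check before descending.

Run:
```python
from h import *
c=pickle.load(open("e.pkl","rb"));s=c["side"];t=c["top"]
p=np.array([.4466,.2857,.1182]);y=np.array([np.cos(np.radians(51.2)),np.sin(np.radians(51.2)),0]);x=np.array([-y[1],y[0],0])
for sg in(-1,1): print([ (proj(s,p+sg*o*y+q*x)-[230,70])*3+[360,0] for o in(.0465,.064) for q in (-.0075,.0075)])
for h,r in((.101,.033),(.006,.03)):
  for k,o,e in(("side",[230,70],[360,0]),("top",[130,170],[0,0])):
    q=np.array([(proj(c[k],[.449+r*np.cos(a),.287+r*np.sin(a),h])-o)*3+e for a in np.linspace(0,6.28,60)]); print(k,h,q.min(0).round(),q.max(0).round())
```

```text
[array([508.01174021, 178.48393202]), array([494.54503895, 173.33481368]), array([495.68358644, 187.21997831]), array([482.14451754, 181.96097709])]
[array([569.25871316, 135.08275446]), array([556.17608212, 130.46246726]), array([580.04049163, 127.44250941]), array([567.02970316, 122.91237275])]
side 0.101 [500. 151.] [572. 189.]
top 0.101 [108. 136.] [207. 235.]
side 0.006 [508. 237.] [570. 273.]
top 0.006 [166. 149.] [245. 229.]
```

Model and image agree to about 1 mm. Descend and grip.

Emit:
drive_tool(
  moves=[
    {"dx": -0.05, "dy": 0.12, "dz": 0, "rx": 0, "ry": 0, "rz": 0},
    {"dx": 0, "dy": 0, "dz": 0.4, "rx": 0, "ry": 0, "rz": 0},
    {"dx": 0, "dy": 0, "dz": 0.4, "rx": 0, "ry": 0, "rz": 0},
    {"dx": 0, "dy": 0, "dz": 0.4, "rx": 0, "ry": 0, "rz": 0},
    {"dx": 0, "dy": 0, "dz": 0.4, "rx": 0, "ry": 0, "rz": 0},
    {"dx": 0, "dy": 0, "dz": 0.4, "rx": 0, "ry": 0, "rz": 0},
    {"dx": 0, "dy": 0, "dz": 0.4, "rx": 0, "ry": 0, "rz": 0},
    {"dx": 0, "dy": 0, "dz": 0.4, "rx": 0, "ry": 0, "rz": 0},
    {"dx": 0, "dy": 0, "dz": 0, "rx": 0, "ry": 0, "rz": 0},
    {"dx": 0, "dy": 0, "dz": 0, "rx": 0, "ry": 0, "rz": 0},
  ],
)

```text
clock: 9.1
eef_pos: [0.4495, 0.2889, 0.0486]
eef_rot: [-1.041, -2.963, 0.002]
force: [0.2, -0.9, -0.0]
width: 1.0
gripper_force: 0.0
```

Emit:
drive_tool(
  moves=[
    {"dx": 0, "dy": 0, "dz": 0, "rx": 0, "ry": 0, "rz": 0},
    {"dx": 0, "dy": 0, "dz": 0, "rx": 0, "ry": 0, "rz": 0},
    {"dx": 0, "dy": 0, "dz": 0, "rx": 0, "ry": 0, "rz": 0},
    {"dx": 0, "dy": 0, "dz": 0, "rx": 0, "ry": 0, "rz": 0},
    {"dx": 0, "dy": 0, "dz": 0, "rx": 0, "ry": 0, "rz": 0},
    {"dx": 0, "dy": 0, "dz": 0, "rx": 0, "ry": 0, "rz": 0},
    {"dx": 0, "dy": 0, "dz": 0, "rx": 0, "ry": 0, "rz": 0},
    {"dx": 0, "dy": 0, "dz": 0, "rx": 0, "ry": 0, "rz": 0},
    {"dx": 0, "dy": 0, "dz": 0, "rx": 0, "ry": 0, "rz": 0},
    {"dx": 0, "dy": 0, "dz": 0, "rx": 0, "ry": 0, "rz": 0},
  ],
  gripper=50,
  squeeze=25,
)

```text
clock: 9.93
eef_pos: [0.4499, 0.2885, 0.0496]
eef_rot: [1.042, 2.963, -0.001]
force: [-1.7, -2.7, 5.8]
width: 0.712
gripper_force: 25.0
```

Emit:
drive_tool(
  moves=[
    {"dx": 0, "dy": 0, "dz": -0.2, "rx": 0, "ry": 0, "rz": 0},
    {"dx": 0, "dy": 0, "dz": -0.4, "rx": 0, "ry": 0, "rz": 0},
    {"dx": 0, "dy": 0, "dz": -0.4, "rx": 0, "ry": 0, "rz": 0},
    {"dx": 0, "dy": 0, "dz": -0.4, "rx": 0, "ry": 0, "rz": 0},
    {"dx": 0, "dy": 0, "dz": -0.4, "rx": 0, "ry": 0, "rz": 0},
    {"dx": 0, "dy": 0, "dz": -0.4, "rx": 0, "ry": 0, "rz": 0},
    {"dx": 0, "dy": 0, "dz": -0.4, "rx": 0, "ry": 0, "rz": 0},
    {"dx": 0, "dy": 0, "dz": 0, "rx": 0, "ry": 0, "rz": 0},
    {"dx": 0, "dy": 0, "dz": 0, "rx": 0, "ry": 0, "rz": 0},
  ],
)

```text
clock: 10.68
eef_pos: [0.4504, 0.2889, 0.1151]
eef_rot: [1.043, 2.963, 0.002]
force: [0.9, 0.9, -3.1]
width: 0.709
gripper_force: 25.0
```

Emit:
drive_tool(
  moves=[
    {"dx": 0, "dy": 0, "dz": -0.4, "rx": 0, "ry": 0, "rz": 0},
    {"dx": 0, "dy": 0, "dz": -0.6, "rx": 0, "ry": 0, "rz": 0},
    {"dx": 0, "dy": 0, "dz": -0.6, "rx": 0, "ry": 0, "rz": 0},
    {"dx": 0, "dy": 0, "dz": -0.6, "rx": 0, "ry": 0, "rz": 0},
    {"dx": 0, "dy": 0, "dz": -0.6, "rx": 0, "ry": 0, "rz": 0},
    {"dx": 0, "dy": 0, "dz": -0.6, "rx": 0, "ry": 0, "rz": 0},
    {"dx": 0, "dy": 0, "dz": -0.6, "rx": 0, "ry": 0, "rz": 0},
    {"dx": 0, "dy": 0, "dz": -0.4, "rx": 0, "ry": 0, "rz": 0},
    {"dx": 0, "dy": 0, "dz": 0, "rx": 0, "ry": 0, "rz": 0},
    {"dx": 0, "dy": 0, "dz": 0, "rx": 0, "ry": 0, "rz": 0},
  ],
)

```text
clock: 11.52
eef_pos: [0.4501, 0.2887, 0.2244]
eef_rot: [1.042, 2.963, 0.0]
force: [-0.6, -0.4, -3.8]
width: 0.711
gripper_force: 25.0
```

Run:
```python
from h import *
go([.549,-.0545,.218])
c=snap("f"); A=[cv2.resize(c[k]["img"][v:v+130,u:u+120,::-1],None,fx=3,fy=3,interpolation=cv2.INTER_CUBIC) for k,u,v in (("top",100,170),("side",230,30))]
cv2.imwrite("pics/crop5.png",np.hstack(A))
```

```text
t 11.5167 pos [0.4501 0.2887 0.2244] yaw 141.24 z [ 4.e-04  0.e+00 -1.e+00] F [-0.6 -0.4 -3.8] q7 -0.2
units [-11.682  -8.228   0.257] rz units (sum) 0.0013229750649186498
```

View pics/crop5.png

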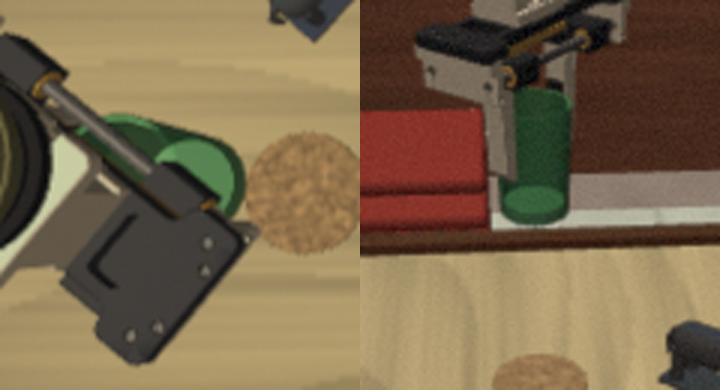

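Upright in the fingers, 3.8 N hanging, base near 0.18. Carrying it to the lens.

Emit:
drive_tool(
  moves=[
    {"dx": -0.25, "dy": -0.18, "dz": 0, "rx": 0, "ry": 0, "rz": 0},
    {"dx": -0.5, "dy": -0.35, "dz": 0, "rx": 0, "ry": 0, "rz": 0},
    {"dx": -0.83, "dy": -0.58, "dz": 0, "rx": 0, "ry": 0, "rz": 0},
    {"dx": -0.83, "dy": -0.58, "dz": 0, "rx": 0, "ry": 0, "rz": 0},
    {"dx": -0.83, "dy": -0.58, "dz": 0, "rx": 0, "ry": 0, "rz": 0},
    {"dx": -0.83, "dy": -0.58, "dz": 0, "rx": 0, "ry": 0, "rz": 0},
    {"dx": -0.83, "dy": -0.58, "dz": 0, "rx": 0, "ry": 0, "rz": 0},
    {"dx": -0.83, "dy": -0.58, "dz": 0, "rx": 0, "ry": 0, "rz": 0},
    {"dx": -0.83, "dy": -0.58, "dz": 0, "rx": 0, "ry": 0, "rz": 0},
    {"dx": -0.83, "dy": -0.58, "dz": 0, "rx": 0, "ry": 0, "rz": 0},
    {"dx": -0.83, "dy": -0.58, "dz": 0, "rx": 0, "ry": 0, "rz": 0},
    {"dx": -0.83, "dy": -0.58, "dz": 0, "rx": 0, "ry": 0, "rz": 0},
  ],
)

```text
clock: 12.62
eef_pos: [0.5271, 0.0219, 0.2236]
eef_rot: [-1.042, -2.962, 0.001]
force: [0.5, -0.6, -3.1]
width: 0.704
gripper_force: 25.0
```

Emit:
drive_tool(
  moves=[
    {"dx": -0.83, "dy": -0.58, "dz": 0, "rx": 0, "ry": 0, "rz": 0},
    {"dx": -0.83, "dy": -0.58, "dz": 0, "rx": 0, "ry": 0, "rz": 0},
    {"dx": -0.5, "dy": -0.35, "dz": 0, "rx": 0, "ry": 0, "rz": 0},
    {"dx": -0.25, "dy": -0.18, "dz": 0, "rx": 0, "ry": 0, "rz": 0},
    {"dx": 0, "dy": 0, "dz": 0, "rx": 0, "ry": 0, "rz": 0},
    {"dx": 0, "dy": 0, "dz": 0, "rx": 0, "ry": 0, "rz": 0},
    {"dx": 0, "dy": 0, "dz": 0, "rx": 0, "ry": 0, "rz": 0},
  ],
)

```text
clock: 13.2
eef_pos: [0.5475, -0.0454, 0.2242]
eef_rot: [-1.04, -2.964, -0.001]
force: [0.4, 0.6, -4.0]
width: 0.707
gripper_force: 25.0
```

Run:
```python
from h import *
go([.5495,-.053,.2175])
c=snap("g"); A=[cv2.resize(c[k]["img"][v:v+190,u:u+130,::-1],None,fx=3,fy=3,interpolation=cv2.INTER_CUBIC) for k,u,v in (("top",280,80),("side",280,80))]
cv2.imwrite("pics/crop6.png",np.hstack(A))
s=c["side"]
for p,r in(([.549,-.0545,.174],.03),([.549,-.0545,.269],.033),([.549,-.0545,.181],.03),([.549,-.0545,.124],.0395)):
    q=np.array([(proj(s,[p[0]+r*np.cos(a),p[1]+r*np.sin(a),p[2]])-[280,80])*3+[390,0] for a in np.linspace(0,6.28,60)]);print(p[2],q.min(0).round(),q.max(0).round())
```

```text
t 13.2 pos [ 0.5475 -0.0454  0.2242] yaw 141.34 z [-4.e-04  6.e-04 -1.e+00] F [ 0.4  0.6 -4. ] q7 0.47
units [-0.252 -0.187  0.269] rz units (sum) 0.0019061536028326979
0.174 [539. 280.] [630. 338.]
0.269 [540. 157.] [649. 218.]
0.181 [539. 272.] [631. 329.]
0.124 [522. 327.] [637. 404.]
```

View pics/crop6.png

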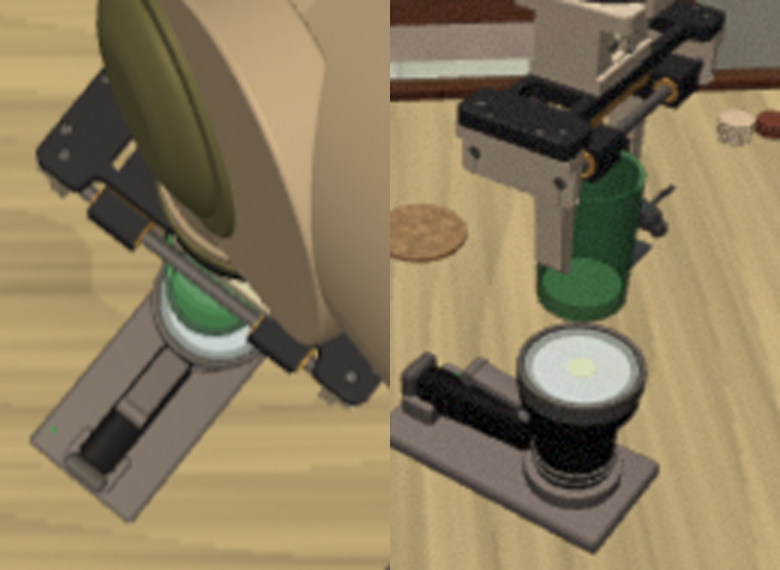

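Tumbler base is at side crop (581,290) over the lens at (580,367), about 8 mm short of centre and 7 mm high. Applying the last correction and holding.

Emit:
drive_tool(
  moves=[
    {"dx": -0.13, "dy": -0.09, "dz": 0.13, "rx": 0, "ry": 0, "rz": 0},
    {"dx": -0.12, "dy": -0.1, "dz": 0.13, "rx": 0, "ry": 0, "rz": 0},
    {"dx": 0, "dy": 0, "dz": 0, "rx": 0, "ry": 0, "rz": 0},
    {"dx": 0, "dy": 0, "dz": 0, "rx": 0, "ry": 0, "rz": 0},
    {"dx": 0, "dy": 0, "dz": 0, "rx": 0, "ry": 0, "rz": 0},
    {"dx": 0, "dy": 0, "dz": 0, "rx": 0, "ry": 0, "rz": 0},
  ],
)

```text
clock: 13.8
eef_pos: [0.5499, -0.0543, 0.2179]
eef_rot: [-1.042, -2.964, -0.0]
force: [0.6, -0.1, -2.6]
width: 0.711
gripper_force: 25.0
```

Run:
```python
from h import *
go([.5495,-.053,.2175])
c=snap("i"); A=[cv2.resize(c[k]["img"][v:v+190,u:u+130,::-1],None,fx=3,fy=3,interpolation=cv2.INTER_CUBIC) for k,u,v in (("top",280,80),("side",280,80))]
cv2.imwrite("pics/crop7.png",np.hstack(A))
```

```text
t 13.8 pos [ 0.5499 -0.0543  0.2179] yaw 141.25 z [ 0.e+00  1.e-04 -1.e+00] F [ 0.6 -0.1 -2.6] q7 0.48
units [0.043 0.031 0.016] rz units (sum) 0.0014004369740318464
```

View pics/crop7.png

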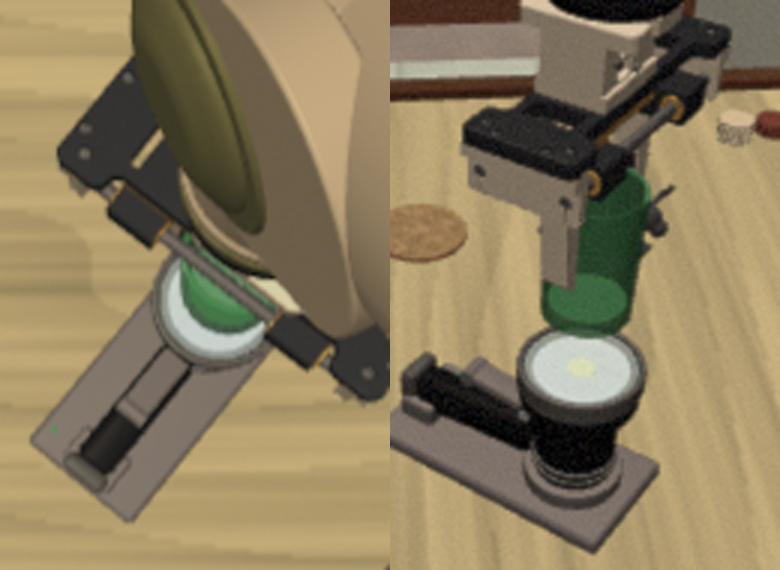

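The base spans side crop x 541–630, y up to 336. The model for centred at 5 cm is 539–630, y up to 338, so it is within about 2 mm. Now the hold, longer than three seconds.

Emit:
drive_tool(
  moves=[
    {"dx": 0, "dy": 0, "dz": 0, "rx": 0, "ry": 0, "rz": 0},
    {"dx": 0, "dy": 0, "dz": 0, "rx": 0, "ry": 0, "rz": 0},
    {"dx": 0, "dy": 0, "dz": 0, "rx": 0, "ry": 0, "rz": 0},
    {"dx": 0, "dy": 0, "dz": 0, "rx": 0, "ry": 0, "rz": 0},
    {"dx": 0, "dy": 0, "dz": 0, "rx": 0, "ry": 0, "rz": 0},
    {"dx": 0, "dy": 0, "dz": 0, "rx": 0, "ry": 0, "rz": 0},
    {"dx": 0, "dy": 0, "dz": 0, "rx": 0, "ry": 0, "rz": 0},
    {"dx": 0, "dy": 0, "dz": 0, "rx": 0, "ry": 0, "rz": 0},
    {"dx": 0, "dy": 0, "dz": 0, "rx": 0, "ry": 0, "rz": 0},
    {"dx": 0, "dy": 0, "dz": 0, "rx": 0, "ry": 0, "rz": 0},
    {"dx": 0, "dy": 0, "dz": 0, "rx": 0, "ry": 0, "rz": 0},
    {"dx": 0, "dy": 0, "dz": 0, "rx": 0, "ry": 0, "rz": 0},
  ],
)

```text
clock: 14.9
eef_pos: [0.5498, -0.0544, 0.2178]
eef_rot: [-1.042, -2.964, -0.0]
force: [-0.7, 0.1, -2.0]
width: 0.711
gripper_force: 25.0
```

Emit:
drive_tool(
  moves=[
    {"dx": 0, "dy": 0, "dz": 0, "rx": 0, "ry": 0, "rz": 0},
    {"dx": 0, "dy": 0, "dz": 0, "rx": 0, "ry": 0, "rz": 0},
    {"dx": 0, "dy": 0, "dz": 0, "rx": 0, "ry": 0, "rz": 0},
    {"dx": 0, "dy": 0, "dz": 0, "rx": 0, "ry": 0, "rz": 0},
    {"dx": 0, "dy": 0, "dz": 0, "rx": 0, "ry": 0, "rz": 0},
    {"dx": 0, "dy": 0, "dz": 0, "rx": 0, "ry": 0, "rz": 0},
    {"dx": 0, "dy": 0, "dz": 0, "rx": 0, "ry": 0, "rz": 0},
    {"dx": 0, "dy": 0, "dz": 0, "rx": 0, "ry": 0, "rz": 0},
    {"dx": 0, "dy": 0, "dz": 0, "rx": 0, "ry": 0, "rz": 0},
    {"dx": 0, "dy": 0, "dz": 0, "rx": 0, "ry": 0, "rz": 0},
    {"dx": 0, "dy": 0, "dz": 0, "rx": 0, "ry": 0, "rz": 0},
    {"dx": 0, "dy": 0, "dz": 0, "rx": 0, "ry": 0, "rz": 0},
  ],
)

```text
clock: 15.9
eef_pos: [0.5499, -0.0544, 0.2178]
eef_rot: [-1.042, -2.964, 0.0]
force: [0.2, -0.3, -2.3]
width: 0.714
gripper_force: 25.0
```

Emit:
drive_tool(
  moves=[
    {"dx": 0, "dy": 0, "dz": 0, "rx": 0, "ry": 0, "rz": 0},
    {"dx": 0, "dy": 0, "dz": 0, "rx": 0, "ry": 0, "rz": 0},
    {"dx": 0, "dy": 0, "dz": 0, "rx": 0, "ry": 0, "rz": 0},
    {"dx": 0, "dy": 0, "dz": 0, "rx": 0, "ry": 0, "rz": 0},
    {"dx": 0, "dy": 0, "dz": 0, "rx": 0, "ry": 0, "rz": 0},
    {"dx": 0, "dy": 0, "dz": 0, "rx": 0, "ry": 0, "rz": 0},
    {"dx": 0, "dy": 0, "dz": 0, "rx": 0, "ry": 0, "rz": 0},
    {"dx": 0, "dy": 0, "dz": 0, "rx": 0, "ry": 0, "rz": 0},
    {"dx": 0, "dy": 0, "dz": 0, "rx": 0, "ry": 0, "rz": 0},
    {"dx": 0, "dy": 0, "dz": 0, "rx": 0, "ry": 0, "rz": 0},
    {"dx": 0, "dy": 0, "dz": 0, "rx": 0, "ry": 0, "rz": 0},
    {"dx": 0, "dy": 0, "dz": 0, "rx": 0, "ry": 0, "rz": 0},
  ],
)

```text
clock: 16.9
eef_pos: [0.5498, -0.0544, 0.2178]
eef_rot: [-1.042, -2.964, 0.0]
force: [-0.3, -0.2, -3.0]
width: 0.71
gripper_force: 25.0
```

Emit:
drive_tool(
  moves=[
    {"dx": 0, "dy": 0, "dz": 0, "rx": 0, "ry": 0, "rz": 0},
    {"dx": 0, "dy": 0, "dz": 0, "rx": 0, "ry": 0, "rz": 0},
    {"dx": 0, "dy": 0, "dz": 0, "rx": 0, "ry": 0, "rz": 0},
    {"dx": 0, "dy": 0, "dz": 0, "rx": 0, "ry": 0, "rz": 0},
    {"dx": 0, "dy": 0, "dz": 0, "rx": 0, "ry": 0, "rz": 0},
    {"dx": 0, "dy": 0, "dz": 0, "rx": 0, "ry": 0, "rz": 0},
    {"dx": 0, "dy": 0, "dz": 0, "rx": 0, "ry": 0, "rz": 0},
    {"dx": 0, "dy": 0, "dz": 0, "rx": 0, "ry": 0, "rz": 0},
    {"dx": 0, "dy": 0, "dz": 0, "rx": 0, "ry": 0, "rz": 0},
    {"dx": 0, "dy": 0, "dz": 0, "rx": 0, "ry": 0, "rz": 0},
  ],
)

```text
clock: 17.73
eef_pos: [0.5498, -0.0544, 0.2178]
eef_rot: [-1.042, -2.964, 0.0]
force: [0.1, -0.3, -3.5]
width: 0.708
gripper_force: 25.0
```

Run:
```python
from h import *
go([.5495,-.053,.2175]); s=manip.read_state(); print(s["width"],s["gripper_force"],abs(s["qd"]).max())
a=np.array(s["eef_pos"])
if s["gripper_force"]>10 and np.hypot(a[0]-.5495,a[1]+.053)<.006 and abs(a[2]-.2175)<.006: print(manip.sign_off())
```

```text
t 17.7333 pos [ 0.5498 -0.0544  0.2178] yaw 141.24 z [-1.e-04 -0.e+00 -1.e+00] F [ 0.1 -0.3 -3.5] q7 0.48
units [0.047 0.037 0.014] rz units (sum) 0.0013509997595639966
0.7078634486542246 24.9995789827517 0.0021528520686114913
the job is handed in; nothing more can be done
None
```

I squeezed the trigger to its stop and let it spring back, then held the tumbler upright about 5 cm above the lens for nearly 4 s and handed the job in with it still gripped; the pictures did not show whether the lamp lit, and no verdict came back.

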